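Load the doubler plate into its kit-tray compartment and press it under the spring catch

ROBOT

A 7-joint arm with a two-finger parallel gripper is mounted at the origin on the work surface; the furniture and walls round the work are solid. World frame = base frame: x ahead of the robot, y to its left, z up, the work surface at z = 0. Lengths are in m, angles in rad, forces in N, time in s.
With the tool pointing down it reaches from about 0.4 to 0.85 m from the base axis. Payload 10.4 kg.
Tool frame: the origin (TCP) lies at the very end of the fingers, on their centre line; the grasp point (between the pads) lies 19 mm behind it (manip.pinch_z is the distance from the TCP to the grasp point, in m); z points along the fingers, y is the line along which they close (so a half turn about z gives the same grasp; the last joint's range is limited). The gripper opens to 85 mm and grips with 20 to 120 N. Pads are 22 mm wide; open, the fingers measure 114 mm over their backs; the gripper's body (76 mm by 85 mm) begins 54 mm behind the grasp point. The pads swing forward as they close: fully open they stand 13 mm farther back than shut.
Start: joints at [-0.023, 0.332, -0.065, 1.46, 0.022, 1.35, -0.088], TCP at [0.625, 0, 0.231] pointing down, gripper open.
Joint ranges: [-2.6, 2.6], [-0.5, 2.12], [-1.47, 1.34], [0.16, 2.42], [-1.27, 4.41], [0.06, 2.06], [-2.6, 2.6]. Speed limits (rad/s): [2.22, 2.22, 2.79, 2.79, 3.14, 3.14, 3.14].

INTERFACE

Orientations are given as a unit quaternion [x, y, z, w].
In Python, from workcell import manip gives the robot as it stands. The module is installed in compiled form; this text tells all that it offers.
- The arm moves only by the shell command python3 -m creep 'ROWS' [OPENING] [FORCE]. ROWS is a JSON object of lists of equal length, an entry for each row: "slide": the shift along the tool's x, y, z in m, a list of three; "twist": the turn about the tool's z in degrees. A call has 1 to 8 rows; each row shifts and turns the commanded pose from where the row before left it, along the tool's axes as they then stand; what a row does not reach is not made up. A row lasts 1/8 s, in which the tool goes at most 62.5 mm and 10.7 degrees, less where a joint would pass 70% of its speed; a pose out of reach is approached as far as the arm can. A call with a gripper value outside its range is refused whole. OPENING is the opening in per cent of the stroke, from 0 (shut) to 100 (fully open), set as the call begins (- or left out, the last holds). The fingers move at their own pace and stop on an object; FORCE is the grip in N (left out, the last holds). Time passes only in rows, so rows that do not move let the fingers close. It gives the time, the measured TCP pose, the force, the opening and the grip force at its end, in the units of the state.
- manip.get_obs(): the state, without advancing time (a new reading comes with each control period).
- manip.camera(name): name is "scene" or "side" or "wrist"; returns (picture, depth): 420x560x3 uint8, blue, green, red; 420x560 float32, m along the optical axis (not along the pixel's ray), 0 where there is no reading.
- manip.camera_params(name): a dict with "intrinsics" (3x3 intrinsics, pixels), "R" (3x3) and "t" (3): a world point X has camera coordinates R X + t. Camera axes: x right, y down, z forward; pixel columns grow to the right and rows downward; lengths in m; the calibration is good to about 2 mm. The wrist camera is an equidistant fisheye: a pixel r from the principal point sees the ray r / f radians off the axis. A picture is of the moment at which its call begins: read the wrist's pose just before it. camera_params takes no time and is no camera call; for the wrist camera it gives the pose at the moment of the call.
- manip.hand_in(): hands the job in; it is judged then, once.
The state is a dict: "clock": time; "joint_pos": joint angles; "joint_velocities": joint speeds; "tau": joint torques, N m; "position": TCP position; "ee_rot": TCP orientation; "ft_force": force on the tool from outside, world axes, zero at the start; "torque": the same for the moment, N m; "grip_width": opening from 0.0 (shut) to 1.0 (fully open); "grasp_force": force on a finger pad.
Only numpy, scipy, OpenCV 4.12 (cv2) and the standard library are available. Lean on these libraries where they do the work, as an engineer would, in place of code of your own. Each camera call takes 0.05 s, during which the arm holds its last target. There are 200 camera calls.

TASK

Using the wooden push block, slide the loose aluminium plate over the deck of the kit tray, with the back rail to square it up, until it drops into its empty compartment. Then press it straight down with the block past the spring catch, so that it lies flat on the compartment's floor with the catch sprung out over its edge. The plate marks easily, so the gripper itself must never touch it; finish with the block standing upright on the bench.

Things in the scene. Friction and masses are not known exactly. Their poses are not given: they have to be found in the camera images.
- kit_tray: Fixed kit tray, blue top on a yellow core, 140 x 340 mm, flat deck 22 mm above the bench. Origin under its middle, at bench height; x points to the back rail (away from the robot), y to the compartment end (left), z up. The deck is open at the front edge (tray x -66 mm). Four sheet fasteners lie flush in slots at tray y -104 to -160 mm: part of the tray, leave them.
- back_rail (a point): Middle of the dark steel back rail's inner face, at deck height: (60, 0, 22) mm in the tray's frame. The rail runs along tray y over the whole tray and stands 10 mm above the deck. A dark end stop of equal height closes the left end, its inner face at tray y +154 mm.
- compartment (a point): Middle of the empty compartment's yellow floor, 14 mm below the deck: (20.75, 102.75, 8) mm in the tray's frame, same axes. It measures 78.5 mm (tray x -18.5 to 60) by 102.5 mm (tray y 51.5 to 154); rail and end stop are its back and left walls. Its front left corner (-x, +y) is filled at 45 degrees, 15 mm legs. A 26 mm finger scoop notches the deck edge at tray y 51.5.
- catch (a joint): Spring catch in the compartment's front wall, with a red thumb tab 10 mm above the deck. Value in m: 0 = sprung out, up to 0.008 as it is pushed back (to tray -x). A plate just dropped in rests with its front edge on the bevel, 6 to 11 mm high there; 6 to 14 N down on the plate's middle drives the tongue back until the plate slips under it and the tongue springs out again.
- catch_tongue (a point): Tip of the catch's bevelled steel tongue, 36 mm wide, which stands 5 mm out of the compartment's front wall at the middle of its length. Underside 7 mm above the compartment floor; the bevel rises from the tip to deck height at the wall. Moves with the catch; axes are the tray's. The red thumb tab stands 20 mm in front of the wall, on a strap 1.6 mm thick.
- doubler_plate: Loose aluminium plate, 76 (x) by 100 (y) by 6 mm, 0.1 to 0.17 kg, rivet holes round the edge and a dark 22 mm hole near the middle; its -x, +y corner is cropped 16 mm. Origin in the middle of its underside, z up. Starts flat on the deck, within 0.25 rad of the tray's yaw, cropped corner the right way round. Seated in the compartment, its top is 8 mm below the deck.
- push_block: Loose wooden push block, 0.11 kg: square foot 44 x 44 mm, 24 mm high, cork sole; upright square grip 28 x 28 mm from 24 to 86 mm height, centred on the foot and parallel to it. Origin in the middle of the sole, z up. Starts upright on the bench, right of the tray, at any yaw.
There are look-alikes about, which are no part of the job. What is shaped like the push_block but pink, purple or turquoise is not meant.

How it is judged:
At the end, for the whole second after the job is handed in: The plate lies flat (2 degrees) on the compartment floor (within 2 mm), its middle within 5 mm of the compartment's and turned within 0.06 rad of it; the catch is sprung back to within 1.5 mm of fully out; the push block stands upright on the bench, not on the tray; all at rest (horizontal distance between doubler_plate and compartment below 0.005 m and z of doubler_plate in the frame of compartment below 0.002 m and angle between doubler_plate's own z axis and vertical below 0.035 rad and angle between the x axis of doubler_plate and the x axis of compartment, either way round below 0.06 rad and value of joint catch below 0.0015 m and linear speed of each of doubler_plate, push_block below 0.01 m/s and angle between push_block's own z axis and vertical below 0.1 rad and height (world z) of push_block between -0.004 and 0.004 m); the robot touches nothing.
It fails at once if the gripper or arm touches the plate (contact force between any of the fingers, the arm and doubler_plate above 0.3 N).
It also fails if it takes over 67 s, if anything falls off the work surface, if the arm or the gripper's body presses on something with over 40 N, if the wrist force passes 120 N, or if a joint passes its speed limit or range.

## Working session

There is one attempt and no reset: what is moved stays moved. The work goes in short steps, Python scripts to look and compute and a shell command to move; the robot and the scene stay as the last step left them, time stands still between calls to the robot, and variables do not carry over. Pictures are saved under pics/ and viewed, at most 13 in all, crops included, and the job is handed in when it is done.

```bash
mkdir -p pics; python3 - <<'E'
from workcell import manip
import cv2,numpy as np
o=manip.get_obs();print(o['clock'],o['position'],o['ee_rot'],o['grip_width'])
ims=[]
for n in("scene","side"):
    p=manip.camera_params(n);im,d=manip.camera(n)
    np.savez(f"{n}.npz",im=im,d=d,K=p["intrinsics"],R=p["R"],t=p["t"])
    cv2.imwrite(f"pics/{n}0.png",im)
    print(n,p["intrinsics"].tolist(),(-p["R"].T@p["t"]).tolist())
E
```

```text
0.0 [6.24626723e-01 2.76122271e-05 2.30511112e-01] [ 7.07104592e-01  7.07108607e-01 -5.17625616e-04 -4.95567572e-04] 1.0000648707220876
scene [[421.8503701011457, 0.0, 274.9722336185065], [0.0, 421.8503701011457, 202.75075815267815], [0.0, 0.0, 1.0]] [-0.0958922441482793, 0.8221869288670518, 0.8801586700952805]
side [[505.2003138407992, 0.0, 281.5933563968737], [0.0, 505.2003138407992, 211.52730911799762], [0.0, 0.0, 1.0]] [0.032808633029554155, 1.1291001083474757, 0.9255513465355731]
```

View pics/scene0.png

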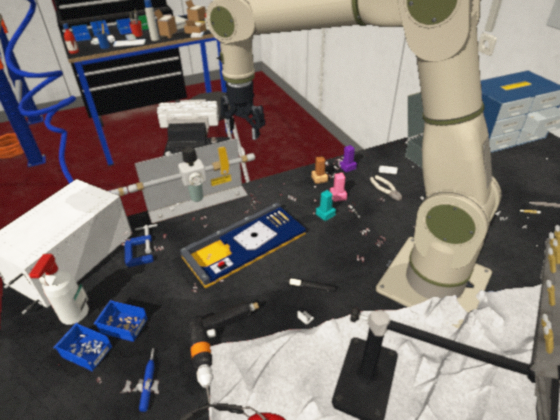

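View pics/side0.png

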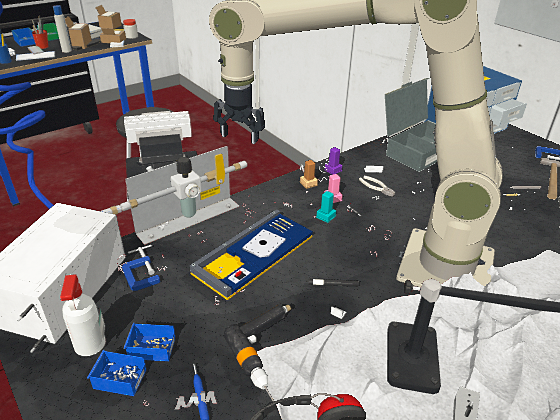

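The wooden block is at about (320,170) in scene and (309,175) in side, next to the pink, purple and turquoise decoys. The tray is around (245,245) with the white plate at (255,235) and the yellow compartment at (212,253). Next I'll project these and look through the wrist camera.

```bash
cat > h.py <<'E'
import numpy as np,cv2
from workcell import manip
from scipy.spatial.transform import Rotation as Rot
def grab(n):
    p=manip.camera_params(n);im,d=manip.camera(n)
    return im,d,p["intrinsics"],p["R"],p["t"]
def rays(uv,K,fish):
    uv=np.atleast_2d(uv).astype(float)
    x=(uv[:,0]-K[0,2])/K[0,0];y=(uv[:,1]-K[1,2])/K[1,1]
    if not fish:return np.c_[x,y,np.ones_like(x)]
    r=np.hypot(x,y);s=np.where(r>1e-9,np.sin(r)/np.maximum(r,1e-9),1)
    return np.c_[x*s,y*s,np.cos(r)]
def plane(uv,z,K,R,t,fish=False):
    w=rays(uv,K,fish)@R;c=-R.T@t
    return c+w*((z-c[2])/w[:,2])[:,None]
def pix(X,K,R,t,fish=False):
    c=np.atleast_2d(X)@R.T+t
    if not fish: q=c[:,:2]/c[:,2:]
    else:
        h=np.hypot(c[:,0],c[:,1]);q=c[:,:2]*(np.arctan2(h,c[:,2])/np.maximum(h,1e-9))[:,None]
    return q*[K[0,0],K[1,1]]+[K[0,2],K[1,2]]
def biggest(m,k=1):
    c,_=cv2.findContours(m.astype(np.uint8),cv2.RETR_EXTERNAL,cv2.CHAIN_APPROX_NONE)
    return sorted(c,key=cv2.contourArea)[-k:][::-1]
def rect(P):
    (c,s,a)=cv2.minAreaRect((P[:,:2]*1000).astype(np.float32));return np.round(c,1),np.round(s,1),round(a,2)
def hsv(im):return cv2.cvtColor(im,cv2.COLOR_BGR2HSV)
E
python3 - <<'E'
from h import *
for n in("scene","side"):
    f=np.load(n+".npz");im,K,R,t=f["im"],f["K"],f["R"],f["t"];H=hsv(im)
    roi=np.zeros(im.shape[:2],bool);roi[195:310,170:325]=1
    blue=(H[...,0]>105)&(H[...,0]<130)&(H[...,1]>120)&roi
    yel=(H[...,0]>20)&(H[...,0]<33)&(H[...,1]>150)&roi
    wh=(H[...,1]<40)&(H[...,2]>170)&roi
    for nm,m,z in(("blue",blue,.022),("yel",yel,.008),("plate",wh,.028)):
        c=biggest(m)[0][:,0];print(n,nm,cv2.contourArea(c),rect(plane(c,z,K,R,t)))
    r2=np.zeros_like(roi);r2[140:195,296:330]=1
    b=(H[...,0]>4)&(H[...,0]<22)&(H[...,1]>90)&r2
    c=biggest(b)[0][:,0];lo=c[c[:,1].argmax()];hi=c[c[:,1].argmin()]
    print("block",cv2.boundingRect(c),plane([lo],0,K,R,t),plane([hi],.086,K,R,t))
im,d,K,R,t=grab("wrist");cv2.imwrite("pics/w0.png",im);print(K,R,t)
E
```

```text
scene blue 2491.5 (array([485.5, 171.3]), array([326. , 131.5]), 71.62)
scene yel 503.5 (array([549.9, 257.6]), array([99. , 67.3]), 70.58)
scene plate 594.0 (array([479. , 150.4]), array([100.5,  78.1]), 79.07)
block (311, 156, 18, 28) [[ 0.48354963 -0.19537286  0.        ]] [[ 0.5032603  -0.22778105  0.086     ]]
side blue 2908.0 (array([484.9, 176. ]), array([333.2, 134.8]), 71.79)
side yel 548.0 (array([546.6, 254.5]), array([95.8, 69.9]), 71.86)
side plate 697.5 (array([703.2, 105.9]), array([231. ,  57.8]), 60.06)
block (300, 160, 18, 29) [[ 0.48308815 -0.19689497  0.        ]] [[ 0.49397979 -0.23148895  0.086     ]]
[[325.1922621    0.         275.96768914]
 [  0.         325.1922621  213.74309822]
 [  0.           0.           1.        ]] [[ 9.99999414e-01 -2.21274321e-04 -1.05988832e-03]
 [ 1.27153554e-04 -9.48121127e-01  3.17909284e-01]
 [-1.07524767e-03 -3.17909233e-01 -9.48120543e-01]] [-0.6238269  -0.04084084  0.37949855]
```

View pics/w0.png

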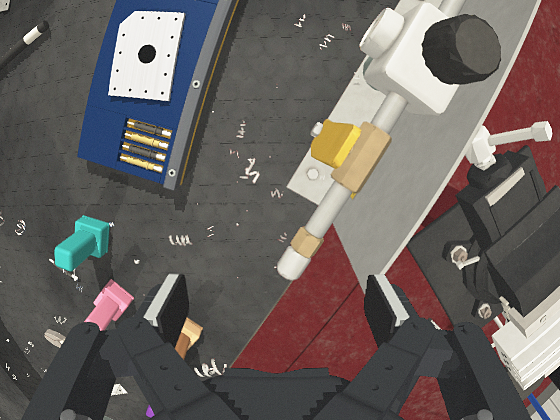

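In the wrist view the wooden block is half hidden behind the left finger at about (190,335). The plate is at (147,55) and the fasteners at (145,145). I'll move to look at the block from above, after checking the grey box at the right for clearance.

```bash
python3 - <<'E'
from h import *
f=np.load("side.npz");d,K,R,t=f["d"],f["K"],f["R"],f["t"]
for u,v in[(390,160),(392,95),(440,145),(335,160),(335,185),(309,165)]:
    print(u,v,(R.T@(rays([[u,v]],K,0)[0]*d[v,u]-t)).round(3))
E
python3 -m creep '{"slide":[[-0.04,-0.0169,0],[-0.04,-0.0169,0],[-0.04,-0.0169,0],[-0.04,-0.0169,0],[-0.04,-0.0169,0],[-0.04,-0.0169,0],[-0.04,-0.0169,0],[-0.04,-0.0169,0]],"twist":[0,0,0,0,0,0,0,0]}'
python3 -m creep '{"slide":[[0,0,0],[0,0,0]],"twist":[0,0]}'
python3 - <<'E'
from h import *
o=manip.get_obs();print(o['clock'],o['position'],o['ee_rot'])
im,d,K,R,t=grab("wrist");cv2.imwrite("pics/w1.png",im);np.savez("w1.npz",im=im,d=d,K=K,R=R,t=t)
E
```

```text
390 160 [ 0.271 -0.5   -0.001]
392 95 [ 0.315 -0.579  0.211]
440 145 [0.086 0.035 0.37 ]
335 160 [ 0.428 -0.322  0.054]
335 185 [ 0.376 -0.159  0.064]
309 165 [ 0.482 -0.21   0.082]
clock: 1.15
position: [0.489, -0.3211, 0.2311]
ee_rot: [0.707, 0.707, 0.0, -0.0]
ft_force: [0.9, -0.2, 0.0]
grip_width: 1.0
grasp_force: 0.0
clock: 1.4
position: [0.4901, -0.3192, 0.2311]
ee_rot: [0.707, 0.707, 0.0, -0.0]
ft_force: [0.7, 0.7, -0.1]
grip_width: 1.0
grasp_force: 0.0
1.4 [ 0.49011325 -0.31923231  0.23106035] [ 7.06951887e-01  7.07261538e-01  2.53790881e-04 -2.84782346e-04]
```

View pics/w1.png

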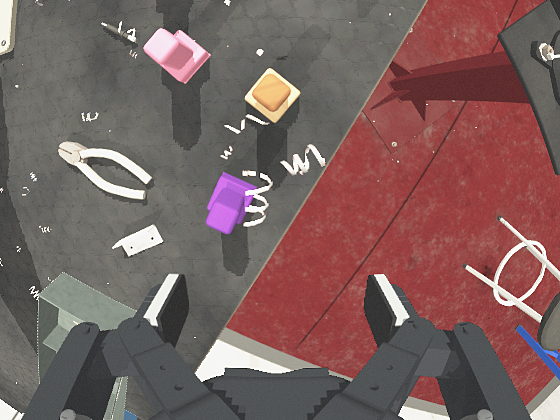

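The wooden block is at (272,95): top face (271,93) on its foot, with no neighbour closer than about 70 mm (purple at (230,203), pink at (177,52)).

```bash
python3 - <<'E'
from h import *
f=np.load("w1.npz");im,d,K,R,t=[f[k] for k in("im","d","K","R","t")];H=hsv(im)
roi=np.zeros(d.shape,bool);roi[60:130,235:310]=1
m=(H[...,0]>5)&(H[...,0]<30)&(H[...,1]>50)&(H[...,2]>80)&roi
vs,us=np.nonzero(m);c=rays(np.c_[us,vs],K,1);P=(c/c[:,2:]*d[m][:,None]-t)@R
for lo,hi in((.078,.094),(.018,.030)):
    q=P[(P[:,2]>lo)&(P[:,2]<hi)];print(len(q),rect(q),np.median(q[:,2]))
E
```

```text
941 (array([ 484.9, -222.6]), array([28.4, 28.1]), 49.47) 0.08438090257177606
424 (array([ 485.1, -222.7]), array([44.6, 44.3]), 50.74) 0.022510273766928234
```

```bash
python3 -m creep '{"slide":[[0.0485,-0.0022,0],[0.0485,-0.0022,0],[0,0,0],[0,0,0],[0,0,0],[0,0,0],[0,0,0],[0,0,0]],"twist":[0,0,10,10,10,10,0,0]}' 60
python3 - <<'E'
from h import *
f=np.load("w1.npz");im,d,K,R,t=[f[k] for k in("im","d","K","R","t")];H=hsv(im)
print(plane([[177,60],[230,210]],.024,K,R,t,True))
o=manip.get_obs();print(o['position'],Rot.from_quat(o['ee_rot']).as_matrix().round(4))
E
```

```text
clock: 2.45
position: [0.4857, -0.2223, 0.2313]
ee_rot: [0.905, 0.425, 0.0, -0.0]
ft_force: [0.6, 0.5, -0.4]
grip_width: 0.6
grasp_force: 0.0
[[ 0.38299127 -0.17972269  0.024     ]
 [ 0.4374142  -0.34970464  0.024     ]]
[ 0.48568075 -0.2222637   0.23131659] [[ 6.388e-01  7.694e-01  1.000e-04]
 [ 7.694e-01 -6.388e-01  1.000e-04]
 [ 2.000e-04 -0.000e+00 -1.000e+00]]
```

```bash
python3 -m creep '{"slide":[[0,0,0.04],[0,0,0.04],[0,0,0.04],[0,0,0.04],[0,0,0.039],[0,0,0],[0,0,0]],"twist":[0,0,0,0,0,0,0]}' && python3 -m creep '{"slide":[[0,0,0],[0,0,0],[0,0,0],[0,0,0],[0,0,0],[0,0,0]],"twist":[0,0,0,0,0,0]}' 0 60 
```

```text
clock: 3.32
position: [0.4864, -0.2232, 0.0338]
ee_rot: [0.906, 0.423, 0.001, 0.001]
ft_force: [0.2, 0.2, 0.1]
grip_width: 0.597
grasp_force: 0.0
clock: 4.08
position: [0.4867, -0.2234, 0.0341]
ee_rot: [0.906, 0.423, 0.001, 0.001]
ft_force: [-0.0, 0.2, 8.1]
grip_width: 0.323
grasp_force: 60.0
```

```bash
python3 -m creep '{"slide":[[0,0,-0.042],[0,0,-0.042],[0,0,-0.042],[0,0,0],[0,0,0],[0,0,0],[0.042,-0.0207,0],[0.042,-0.0207,0]],"twist":[0,0,0,-7.3,-7.3,-7.3,0,0]}' && python3 -m creep '{"slide":[[0.042,-0.0207,0],[0.042,-0.0207,0],[0.042,-0.0207,0],[0,0,0],[0,0,0],[0,0,0]],"twist":[0,0,0,0,0,0]}'
python3 - <<'E'
from h import *
o=manip.get_obs();print(o['clock'],o['position'],o['ee_rot'])
im,d,K,R,t=grab("wrist");cv2.imwrite("pics/w2.png",im);np.savez("w2.npz",im=im,d=d,K=K,R=R,t=t,p=o['position'],q=o['ee_rot'])
E
```

```text
clock: 5.08
position: [0.472, -0.1294, 0.1589]
ee_rot: [0.81, 0.587, 0.0, 0.0]
ft_force: [0.1, 1.5, -1.1]
grip_width: 0.319
grasp_force: 59.5
clock: 5.82
position: [0.4524, 0.0075, 0.1585]
ee_rot: [0.81, 0.586, 0.0, 0.0]
ft_force: [0.1, -0.2, -1.0]
grip_width: 0.319
grasp_force: 59.5
5.825 [0.45242859 0.00754475 0.15848868] [8.10108263e-01 5.86280289e-01 6.15051807e-05 1.46694776e-04]
```

View pics/w2.png

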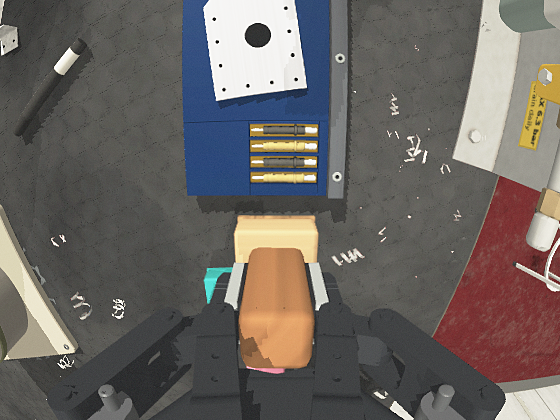

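The view shows the plate (257,40), fasteners (285,155), rail (340,100) and the held block (278,290). The compartment is above the frame, so I'll go further along and look again.

```bash
python3 -m creep '{"slide":[[0.04,0,-0.03],[0.04,0,-0.03],[0.03,0,-0.02],[0,0,0],[0,0,0],[0,0,0]],"twist":[0,0,0,0,0,0]}'
python3 - <<'E'
from h import *
o=manip.get_obs();print(o['clock'],o['position'],o['ee_rot'])
im,d,K,R,t=grab("wrist");cv2.imwrite("pics/w3.png",im);np.savez("w3.npz",im=im,d=d,K=K,R=R,t=t,p=o['position'],q=o['ee_rot'])
E
```

```text
clock: 6.62
position: [0.4861, 0.1119, 0.2376]
ee_rot: [0.81, 0.586, -0.001, -0.0]
ft_force: [0.4, -0.2, -1.0]
grip_width: 0.321
grasp_force: 59.5
6.625 [0.48614646 0.11189292 0.23759806] [ 8.10098580e-01  5.86293352e-01 -6.25175659e-04 -7.31646792e-05]
```

View pics/w3.png

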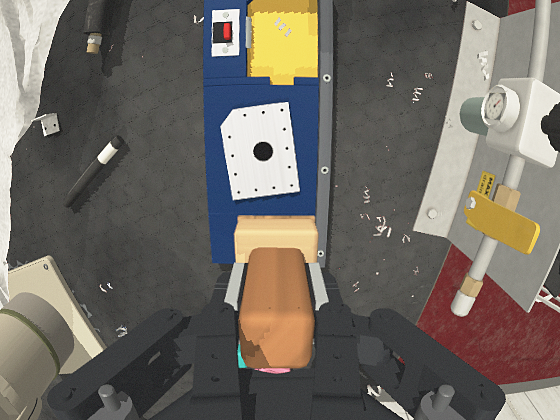

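The plate is at (262,150), tilted slightly; the compartment is yellow at (285,45), with its near edge at row ~80. The rail's inner edge is at column ~320, and the red tab at (227,32).

```bash
python3 - <<'E'
from h import *
f=np.load("w3.npz");im,d,K,R,t,p,q=[f[k] for k in("im","d","K","R","t","p","q")];H=hsv(im)
blue=(H[...,0]>105)&(H[...,0]<128)&(H[...,1]>120)&(H[...,2]>40)
L,Rr=[],[]
for v in range(95,210):
    u=np.nonzero(blue[v,200:330])[0]+200;L.append((u[0]-.5,v));Rr.append((u[-1]+.5,v))
def fit(P):
    a=cv2.fitLine((P[:,:2]*1000).astype(np.float32),cv2.DIST_HUBER,0,.01,.01)[:,0];return a[2:],np.degrees(np.arctan2(a[1],a[0]))%180
for n,l in(("L",L),("R",Rr)):print(n,fit(plane(l,.022,K,R,t,True)))
yel=(H[...,0]>20)&(H[...,0]<34)&(H[...,1]>130)
B=[]
for u in list(range(256,268))+list(range(302,314)):
    vv=np.nonzero(yel[20:110,u])[0]+20
    B.append((u,vv[-1]+.5))
print("edge px",B[0],B[-1]);print("edge@.022",fit(plane(B,.022,K,R,t,True)));print("edge@.008",fit(plane(B,.008,K,R,t,True)))
roi=np.zeros(d.shape,bool);roi[90:210,205:310]=1
wh=(H[...,1]<45)&(H[...,2]>150)&roi
c=biggest(wh)[0][:,0];print("plate",rect(plane(c,.028,K,R,t,True)),cv2.boundingRect(c))
M=Rot.from_quat(q).as_matrix();print("tool",p*1000,"yaw of tool x",np.degrees(np.arctan2(M[1,0],M[0,0])))
# block foot yaw front edge
fo=(H[...,0]>8)&(H[...,0]<30)&(H[...,2]>150)&(H[...,1]>40)
E_=[(u,215+np.nonzero(fo[205:250,u])[0][0]-10-.5) for u in range(242,312)]
print("foot top edge",fit(plane(E_,p[2]-.034+.024,K,R,t,True)))
E
```

```text
L (array([420.49103, 169.30095], dtype=float32), np.float32(71.61512))
R (array([544.476  , 147.09583], dtype=float32), np.float32(71.82892))
edge px (256, np.float64(75.5)) (313, np.float64(76.5))
edge@.022 (array([520.7776 , 224.43794], dtype=float32), np.float32(161.01805))
edge@.008 (array([521.14703, 225.80223], dtype=float32), np.float32(161.01804))
plate (array([478.9, 151. ]), array([100.3,  76.6]), 79.34) (220, 102, 80, 98)
tool [486.14646067 111.8929216  237.59805889] yaw of tool x 71.78886313571999
foot top edge (array([496.0763, 140.0969], dtype=float32), np.float32(161.79227))
```

```bash
cat >> h.py <<'E'
X0,Y0=411.5,325.0
ux,uy=np.array([.9495,-.3138]),np.array([.3138,.9495])
def where():
    o=manip.get_obs();p=o['position'][:2]*1000;M=Rot.from_quat(o['ee_rot']).as_matrix()
    print("clk",round(o['clock'],2),"tray x %.1f y %.1f"%(p@ux-X0,p@uy-Y0),"sole z %.1f"%(o['position'][2]*1000-34),"yaw %.2f"%np.degrees(np.arctan2(M[1,0],M[0,0])),
     "F tray",np.round([o['ft_force'][:2]@ux,o['ft_force'][:2]@uy,o['ft_force'][2]],1))
E
python3 -m creep '{"slide":[[0.019,-0.05,0],[0.019,-0.05,0],[0,0,0.045],[0,0,0.045],[0,0,0.045],[0,0,0.03],[0,0,0],[0,0,0]],"twist":[0,0,0,0,0,0,0,0]}' >/dev/null; python3 -c "from h import *;where()"
```

```text
clk 7.67 tray x -84.7 y -26.8 sole z 40.5 yaw 71.87 F tray [-0.  -0.1 -0.6]
```

```bash
python3 -m creep '{"slide":[[0,0,0.008],[0,0,0.008],[0,0,0],[0,0.006,0],[0,0.006,0],[0,0.006,0],[0,0.006,0],[0,0.006,0]],"twist":[0,0,0,0,0,0,0,0]}' >/dev/null; python3 -c "from h import *;where()"
python3 -m creep '{"slide":[[0,0.004,0],[0,0.004,0],[0,0.003,0],[0,0.001,0],[0,0,0]],"twist":[0,0,0,0,0]}' >/dev/null; python3 -c "from h import *;where()"
```

```text
clk 8.68 tray x -54.9 y -26.9 sole z 23.3 yaw 71.90 F tray [ 0.3  0.4 -1. ]
clk 9.3 tray x -43.2 y -26.9 sole z 23.3 yaw 71.90 F tray [-0.3  0.2 -1.4]
```

```bash
python3 -m creep '{"slide":[[0,0.002,0],[0,0.001,0],[0,0.001,0],[0,0,0]],"twist":[0,0,0,0]}' >/dev/null; python3 -c "from h import *;where()"
python3 -m creep '{"slide":[[0,0.001,0],[0,0.001,0],[0,0,0]],"twist":[0,0,0]}' >/dev/null; python3 -c "from h import *;where()"
```

```text
clk 9.8 tray x -39.1 y -26.9 sole z 23.3 yaw 71.89 F tray [-0.6 -0.2 -1.7]
clk 10.18 tray x -37.4 y -26.9 sole z 23.3 yaw 71.90 F tray [-0.6  0.5 -1.1]
```

```bash
for i in 1 ; do python3 -m creep '{"slide":[[0,0.001,0],[0,0,0]],"twist":[0,0]}' >/dev/null; python3 -c "from h import *;where()"; python3 -m creep '{"slide":[[0,0.001,0],[0,0,0]],"twist":[0,0]}' >/dev/null; python3 -c "from h import *;where()"; done
python3 - <<'E'
from h import *
im,d,K,R,t=grab("wrist");cv2.imwrite("pics/w4.png",im)
E
```

```text
clk 10.43 tray x -37.2 y -26.9 sole z 23.1 yaw 71.92 F tray [-5.  -0.3 -0.3]
clk 10.68 tray x -37.1 y -26.9 sole z 22.9 yaw 71.95 F tray [-9.  -0.1  2.4]
```

View pics/w4.png

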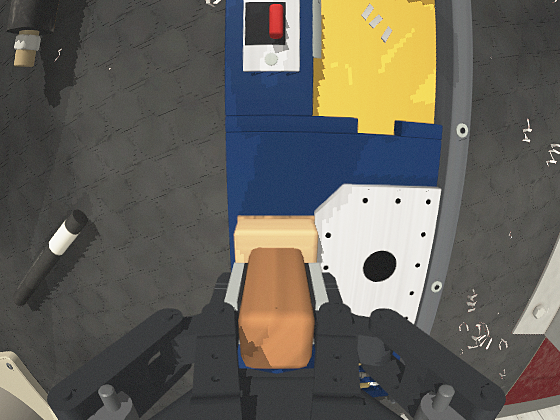

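The plate is flush along the rail, with its left edge at row ~186. The force jump at -37.2 confirms it sits against the rail. Next I'll go round behind it.

```bash
python3 - <<'E'
from h import *
im=cv2.imread("pics/w4.png");p=manip.camera_params("wrist");K,R,t=p["intrinsics"],p["R"],p["t"]
P=plane([[370,185],[420,187]],.028,K,R,t,True)[:,:2]*1000;print("lead edge y",P@uy-Y0)
P=plane([[330,117],[430,123]],.022,K,R,t,True)[:,:2]*1000;print("comp edge y",P@uy-Y0)
E
python3 -m creep '{"slide":[[0,-0.01,0],[0,0,-0.03],[-0.03,0,0],[-0.03,0,0],[-0.029,0,0],[0,0.034,0],[0,0.035,0],[0,0,0]],"twist":[0,0,0,0,0,0,0,0]}' >/dev/null; python3 -c "from h import *;where()"
```

```text
lead edge y [14.59359057 14.22188033]
comp edge y [50.70930488 51.17976315]
clk 11.72 tray x 26.1 y -116.1 sole z 53.5 yaw 71.77 F tray [-0.6 -0.1 -0.4]
```

```bash
python3 -m creep '{"slide":[[0,-0.003,0.015],[0,0,0.014],[0,0,0],[0.005,0,0],[0.005,0,0],[0.008,0,0],[0.008,0,0],[0.008,0,0]],"twist":[0,0,0,0,0,0,0,0]}' >/dev/null; python3 -c "from h import *;where()"
python3 -m creep '{"slide":[[0.008,0,0],[0.008,0,0],[0.008,0,0],[0.008,0,0],[0.008,0,0],[0.008,0,0],[0.006,0,0],[0,0,0]],"twist":[0,0,0,0,0,0,0,0]}' >/dev/null; python3 -c "from h import *;where()"
```

```text
clk 12.72 tray x 20.9 y -81.0 sole z 24.4 yaw 71.91 F tray [ 0.9 -1.4 -0.9]
clk 13.72 tray x 20.6 y -27.1 sole z 24.3 yaw 71.94 F tray [ 0.1  0.1 -1.8]
```

```bash
python3 -m creep '{"slide":[[0.005,0,0],[0.005,0,0],[0.005,0,0],[0.005,0,0],[0.005,0,0],[0.005,0,0],[0.005,0,0],[0.005,0,0]],"twist":[0,0,0,0,0,0,0,0]}' >/dev/null; python3 -c "from h import *;where()"
python3 - <<'E'
from h import *
im,d,K,R,t=grab("wrist");cv2.imwrite("pics/w5.png",im)
E
```

```text
clk 14.72 tray x 20.6 y 12.6 sole z 24.3 yaw 71.90 F tray [-0.3 -0.7 -1.3]
```

View pics/w5.png

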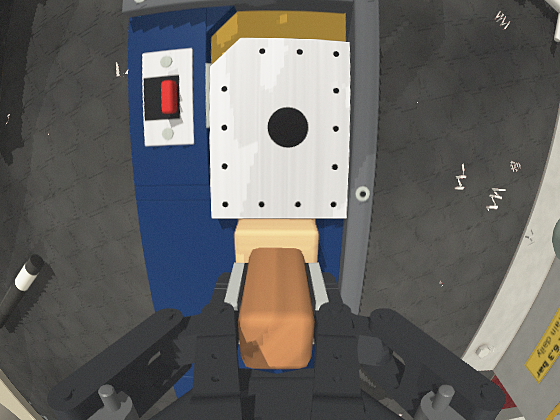

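The plate is square, its leading edge is dipping into the compartment, and the block is flush behind it. I'll continue slowly.

```bash
python3 -m creep '{"slide":[[0.004,0,0],[0.004,0,0],[0.003,0,0],[0.002,0,0],[0.002,0,0],[0,0,0]],"twist":[0,0,0,0,0,0]}' >/dev/null; python3 -c "from h import *;where()"
python3 -m creep '{"slide":[[0.001,0,0],[0,0,0]],"twist":[0,0]}' >/dev/null; python3 -c "from h import *;where()"
python3 -m creep '{"slide":[[0.001,0,0],[0,0,0]],"twist":[0,0]}' >/dev/null; python3 -c "from h import *;where()"
python3 - <<'E'
from h import *
im,d,K,R,t=grab("wrist");cv2.imwrite("pics/w6.png",im)
E
```

```text
clk 15.53 tray x 20.5 y 27.5 sole z 24.3 yaw 71.91 F tray [-0.3  0.1 -0.3]
clk 15.78 tray x 20.5 y 28.3 sole z 24.3 yaw 71.90 F tray [ 0.1 -1.3 -1.4]
clk 16.02 tray x 20.5 y 29.4 sole z 24.3 yaw 71.91 F tray [ 0.2  0.3 -0.7]
```

View pics/w6.png

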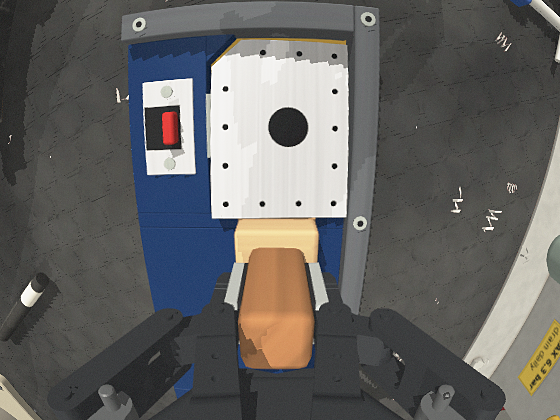

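There's still a thin yellow gap at the far end (row 41), and the trailing edge is at row 218 on the deck lip. A little more is needed.

```bash
cat > edge.py <<'E'
from h import *
where();im,d,K,R,t=grab("wrist");S=hsv(im)
g=[]
for u in(250,290,330):
    c,_r=S[:,u,1],0;v=np.nonzero((S[180:240,u,1]<45)&(S[180:240,u,2]>140))[0];g.append(int(v[-1])+180 if len(v) else -1)
uv=np.array([[u,v] for u in(230,290,335) for v in(75,195)]);
c=rays(uv,K,1);P=(c/c[:,2:]*d[uv[:,1],uv[:,0]][:,None]-t)@R
print("rear rows",g,"plate z far/near",(P[:,2]*1000).round(1))
E
python3 -m creep '{"slide":[[0.001,0,0],[0,0,0]],"twist":[0,0]}' >/dev/null; python3 edge.py
python3 -m creep '{"slide":[[0.0005,0,0],[0,0,0]],"twist":[0,0]}' >/dev/null; python3 edge.py
python3 -m creep '{"slide":[[0.0005,0,0],[0,0,0]],"twist":[0,0]}' >/dev/null; python3 edge.py
```

```text
clk 16.32 tray x 20.5 y 30.6 sole z 24.4 yaw 71.91 F tray [ 0.1 -0.5 -1.4]
rear rows [214, 212, 211] plate z far/near [21.  21.4 16.7 16.5 13.7 13.1]
clk 16.62 tray x 20.5 y 30.9 sole z 24.4 yaw 71.90 F tray [-0.   0.3 -1.2]
rear rows [215, 213, 212] plate z far/near [22.1 22.2 17.5 17.5 12.8 13.4]
clk 16.93 tray x 20.5 y 31.3 sole z 24.3 yaw 71.90 F tray [ 0.6 -0.7 -1. ]
rear rows [215, 213, 212] plate z far/near [21.9 21.1 16.9 17.2 14.4 13.3]
```

Dropped: the back side rests at floor level (top at 13 mm) and the front edge is on the bevel (22 mm). Now I'll move the block over its middle to press.

```bash
python3 -m creep '{"slide":[[0,0,-0.012],[0,0,-0.012],[0.024,0,0],[0.024,0.001,0],[0.023,0,0],[0,0,0.012],[0,0,0.01],[0,0,0]],"twist":[0,0,0,0,0,0,0,0]}' - 100 >/dev/null; python3 -c "from h import *;where()"
```

```text
clk 17.98 tray x 21.1 y 100.7 sole z 25.2 yaw 71.84 F tray [-0.4 -0.2 -0.5]
```

```bash
python3 -m creep '{"slide":[[0.0015,0,0.003],[0,0,0.002],[0,0,0.002],[0,0,0]],"twist":[0,0,0,0]}' >/dev/null; python3 -c "from h import *;where()"
python3 -m creep '{"slide":[[0,0,0.001],[0,0,0.001],[0,0,0]],"twist":[0,0,0]}' >/dev/null; python3 -c "from h import *;where()"
python3 -m creep '{"slide":[[0,0,0.001],[0,0,0]],"twist":[0,0]}' >/dev/null; python3 -c "from h import *;where()"
```

```text
clk 18.48 tray x 21.2 y 103.7 sole z 19.2 yaw 71.90 F tray [-0.3 -0.9 -1.9]
clk 18.85 tray x 21.2 y 103.8 sole z 17.2 yaw 71.90 F tray [-0.5 -0.3 -0.9]
clk 19.1 tray x 21.3 y 103.8 sole z 16.3 yaw 71.90 F tray [ 0.1  0.1 -1.3]
```

```bash
python3 -m creep '{"slide":[[0,0,0.001],[0,0,0]],"twist":[0,0]}' >/dev/null; python3 -c "from h import *;where()"
python3 -m creep '{"slide":[[0,0,0.001],[0,0,0]],"twist":[0,0]}' >/dev/null; python3 edge.py
python3 -m creep '{"slide":[[0,0,0.001],[0,0,0]],"twist":[0,0]}' >/dev/null; python3 -c "from h import *;where()"
```

```text
clk 19.35 tray x 21.3 y 103.8 sole z 15.3 yaw 71.90 F tray [ 0.3 -0.2 -1.2]
clk 19.6 tray x 21.2 y 103.7 sole z 14.2 yaw 71.90 F tray [-0.9 -0.  -0.9]
rear rows [232, 215, 239] plate z far/near [-2.  12.9 -1.1 12.8 -2.8 12.3]
clk 19.9 tray x 21.4 y 104.0 sole z 14.0 yaw 71.90 F tray [-1.4 -1.2  4.5]
```

```bash
python3 -m creep '{"slide":[[0,0,0.001],[0,0,0]],"twist":[0,0]}' >/dev/null; python3 -c "from h import *;where()"
python3 -m creep '{"slide":[[0,0,0.001],[0,0,0]],"twist":[0,0]}' >/dev/null; python3 -c "from h import *;where()"
python3 -m creep '{"slide":[[0,0,0.001],[0,0,0]],"twist":[0,0]}' >/dev/null; python3 -c "from h import *;where()"
```

```text
clk 20.15 tray x 21.7 y 104.2 sole z 13.9 yaw 71.89 F tray [-2.9 -3.4 13.3]
clk 20.4 tray x 21.9 y 104.5 sole z 13.9 yaw 71.89 F tray [-4.4 -5.6 21.1]
clk 20.65 tray x 22.1 y 104.7 sole z 13.9 yaw 71.88 F tray [-5.3 -7.3 28. ]
```

The sole stops hard at 14 mm, exactly the seated plate height, and 28 N no longer moves it. I'll lift off and check.

```bash
python3 -m creep '{"slide":[[0,0,-0.01],[0,0,-0.015],[0,0,-0.015],[-0.024,0,0],[-0.024,0,0],[-0.024,0,0],[0,0,0],[0,0,0]],"twist":[0,0,0,0,0,0,0,0]}' >/dev/null
python3 - <<'E'
from h import *
where();im,d,K,R,t=grab("wrist");cv2.imwrite("pics/w7.png",im);np.savez("w7.npz",im=im,d=d,K=K,R=R,t=t)
H=hsv(im);m=(H[...,1]<45)&(H[...,2]>140);roi=np.zeros_like(m);roi[30:225,180:360]=1
c=biggest(m&roi)[0];P=plane(c[:,0],.014,K,R,t,True)
q=rect(P);print(cv2.boundingRect(c),q,"tray",np.array(q[0])@ux-X0,np.array(q[0])@uy-Y0)
k=np.zeros(d.shape,np.uint8);cv2.drawContours(k,[c],-1,1,-1);k=cv2.erode(k,np.ones((9,9)))>0
vs,us=np.nonzero(k);r=rays(np.c_[us,vs],K,1);Q=(r/r[:,2:]*d[k][:,None]-t)@R*1000
Q=Q[Q[:,2]>10];A=np.c_[Q[:,:2]@ux-X0-21,Q[:,:2]@uy-Y0-102,np.ones(len(Q))];print("plane slope x,y,z0",np.linalg.lstsq(A,Q[:,2],rcond=None)[0])
E
```

```text
clk 21.65 tray x 21.5 y 32.7 sole z 50.9 yaw 71.93 F tray [-0.   0.3 -0.9]
(213, 54, 124, 149) (array([543.1, 269.4]), array([99.3, 80.3]), 71.93) tray 19.635730000000024 101.22008
plane slope x,y,z0 [-9.31711235e-03  1.76371176e-02  1.38689190e+01]
```

View pics/w7.png

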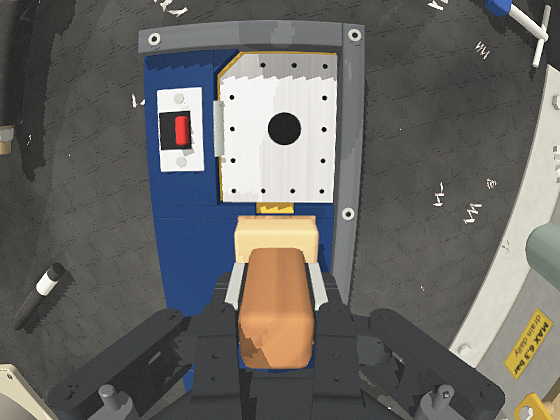

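The plate lies flat at 13.9 mm top height with the tongue out over its edge at (219,128). I'll take the block back to its original free spot.

```bash
python3 -m creep '{"slide":[[0,0,-0.035],[0,0,-0.035],[-0.046,0.011,0],[-0.046,0.011,0],[-0.046,0.011,0],[-0.046,0.011,0],[-0.046,0.011,0],[-0.046,0.011,0]],"twist":[0,0,0,0,0,0,0,0]}' >/dev/null
python3 -m creep '{"slide":[[-0.046,0.011,0],[-0.046,0.011,0],[-0.046,0.011,0],[0,0,0],[0,0,0]],"twist":[0,0,0,0,0]}';python3 -c "from h import *;where()"
```

```text
clock: 23.32
position: [0.4892, -0.2203, 0.1543]
ee_rot: [0.809, 0.588, 0.0, -0.0]
ft_force: [0.6, 0.5, -2.1]
grip_width: 0.315
grasp_force: 98.7
clk 23.32 tray x 122.1 y -380.6 sole z 120.3 yaw 71.97 F tray [ 0.4  0.7 -2.1]
```

Within 4 mm of the original spot. Next I'll lower it, touch down gently and release.

```bash
python3 -m creep '{"slide":[[0,0,0.04],[0,0,0.04],[0,0,0.025],[0,0,0.01],[0,0,0.003],[0,0,0]],"twist":[0,0,0,0,0,0]}' >/dev/null;python3 -c "from h import *;where()"
```

```text
clk 24.07 tray x 122.6 y -381.5 sole z 3.2 yaw 71.93 F tray [ 0.3 -0.9 -0.4]
```

```bash
python3 -m creep '{"slide":[[0,0,0.001],[0,0,0.001],[0,0,0.001],[0,0,0]],"twist":[0,0,0,0]}' >/dev/null;python3 -c "from h import *;where()"
python3 -m creep '{"slide":[[0,0,0.0005],[0,0,0]],"twist":[0,0]}' >/dev/null;python3 -c "from h import *;where()"
```

```text
clk 24.57 tray x 122.2 y -381.9 sole z -0.1 yaw 71.89 F tray [-1.2  0.2  4.5]
clk 24.82 tray x 122.2 y -381.9 sole z -0.1 yaw 71.89 F tray [-4.1 -0.3 10.3]
```

```bash
python3 -m creep '{"slide":[[0,0,0],[0,0,0],[0,0,0],[0,0,0]],"twist":[0,0,0,0]}' 60 
python3 -m creep '{"slide":[[0,0,-0.01],[0,0,-0.02],[0,0,-0.04],[0,0,-0.05],[-0.05,0,-0.04],[-0.05,0,0],[0,0,0],[0,0,0]],"twist":[0,0,0,0,0,0,0,0]}' 
python3 - <<'E'
from h import *
im,d,K,R,t=grab("wrist");cv2.imwrite("pics/w8.png",im);H=hsv(im)
m=(H[...,0]>5)&(H[...,0]<30)&(H[...,1]>50)&(H[...,2]>80)
vs,us=np.nonzero(m);c=rays(np.c_[us,vs],K,1);P=(c/c[:,2:]*d[m][:,None]-t)@R
P=P[np.hypot(P[:,0]-.488,P[:,1]+.222)<.06]
for lo,hi in((.078,.094),(.018,.030)):
    q=P[(P[:,2]>lo)&(P[:,2]<hi)];print(len(q),rect(q),np.median(q[:,2]))
im,d,K,R,t=grab("side");cv2.imwrite("pics/s1.png",cv2.resize(im[130:310,180:380],None,fx=3,fy=3))
E
```

```text
clock: 25.32
position: [0.4886, -0.2214, 0.0327]
ee_rot: [0.81, 0.587, -0.0, -0.0]
ft_force: [-0.5, -0.1, 0.2]
grip_width: 0.599
grasp_force: 0.0
clock: 26.32
position: [0.458, -0.3147, 0.192]
ee_rot: [0.81, 0.587, 0.0, -0.0]
ft_force: [-0.1, 1.0, 0.1]
grip_width: 0.601
grasp_force: 0.0
1277 (array([ 488.4, -221.4]), array([27.5, 28.4]), 72.16) 0.08442038311790735
592 (array([ 487.5, -222.6]), array([42.5, 43.7]), 72.15) 0.022565655766692408
```

View pics/s1.png

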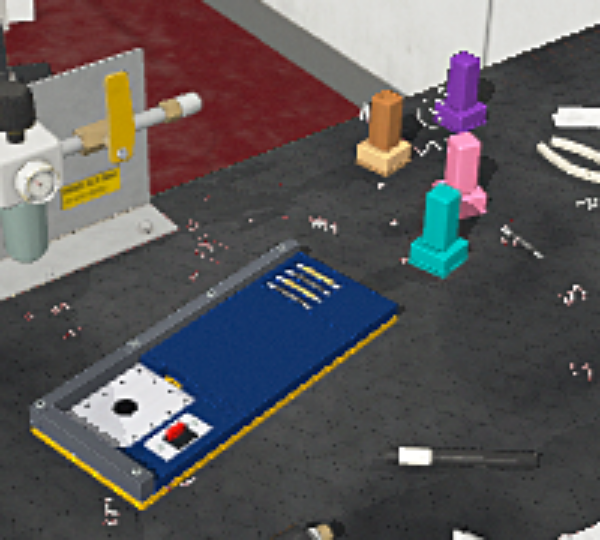

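The side view shows the block upright on the bench at (383,140) and the plate seated in the compartment at (130,405). The gripper is clear.

```bash
python3 -c "
from workcell import manip
print(manip.hand_in())"
```

```text
the job is handed in; nothing more can be done
None
```

The job is handed in at about 26 s on the robot clock: my last checks showed the plate flat on the compartment floor with the catch out over its edge, the block upright on the bench and the gripper clear, though the hand-in returned no verdict.

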